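# Sweep brass blanks through the counting gate

## Task

Sweep the three loose brass blanks across the floor of the sorting box with the fingertips and push them one at a time through the narrow gate in the steel rail, so that each drops into the catch slot behind it before the next one follows. Do not pick any blank up, and leave the punch, the jar and the hammer standing or lying where they are.

Things in the scene. Friction and masses are not known exactly. Their poses are not given: they have to be found in the camera images.
- sorter: wooden sorting box, fixed; origin on the bench surface under it, x axis level towards the gate, z up. In its frame: flat grey-lined floor 56 mm above the bench, x -130 to +70 mm, y -160 to +160 mm. Rims 6 mm thick at the sides and back and a dark steel rail at the far end (x 64 to 70 mm) stand 14 mm above the floor (70 mm above the bench)
- gate (a point): middle of the gate, the only gap in the rail, at floor height (box frame x 67, y 0, z 56 mm; axes as the box's). It is 48 mm wide (y -24 to +24) between two round posts 10 mm thick. At box x = 70 mm, the rail's far face, the floor ends in a sharp drop into the catch slot; a blank tips over it by itself once its centre is well past that edge
- slot (a point): middle of the catch slot's bottom (box frame x 102, y 0, z 6 mm; axes as the box's): an open-topped steel pocket right behind the rail, inside x 70 to 134 mm, y -70 to +70 mm of the box frame, its bottom 50 mm below the floor, its side and far walls 6 mm thick and as high as the rims
- blank_a: a plain turned brass disc 36 mm in diameter and 10 mm thick, 85 g (the three are alike), lying flat and loose on the sorting box's floor; origin at the centre of the disc
- blank_b: a plain turned brass disc 36 mm in diameter and 10 mm thick, 85 g (the three are alike), lying flat and loose on the sorting box's floor; origin at the centre of the disc
- blank_c: a plain turned brass disc 36 mm in diameter and 10 mm thick, 85 g (the three are alike), lying flat and loose on the sorting box's floor; origin at the centre of the disc
- punch: steel doming punch standing loose on the box floor to one side of the gate, 24 mm in diameter, 69 mm tall, 190 g; origin at the centre of its foot; leave it alone
- jar: small amber glass jar with a dark lid standing loose on the box floor to the other side of the gate, 28 mm in diameter, 48 mm tall, 60 g; origin at the centre of its foot; leave it alone
- hammer: hammer about 250 mm long lying on the bench to the left of the box, handle along its x axis; leave it alone
Not all that is in view belongs to the job. What is shaped like the blank_c but blue or red is not meant. Leave any purple look-alike of the blank_b alone.

How it is judged:
By the outcome, as a careful person would: the job done as asked, in the order asked, and still so for the second after the job is handed in, with the robot touching nothing.
It also fails if it takes over 72 s, if anything falls off the work surface, if the arm or the gripper's body presses on something with over 40 N, if the wrist force passes 120 N, or if a joint passes its speed limit or range.

## Robot

A 6-joint arm with a two-finger parallel gripper is mounted at the origin on the work surface. World frame = base frame: x ahead of the robot, y to its left, z up, the work surface at z = 0. Lengths are in m, angles in rad, forces in N, time in s.
With the tool pointing down it reaches from about 0.35 to 0.925 m from the base axis. Payload 6.4 kg.
Tool frame: the origin (TCP) lies on the front face of the gripper's body, between the roots of the fingers; the fingertips stand 97 mm ahead of it and the grasp point (between the pads) lies 78 mm ahead of it (r.grasp_offset is the distance from the TCP to the grasp point, in m); z points along the fingers, y is the line along which they close (so a half turn about z gives the same grasp; the last joint's range is limited). The gripper opens to 94 mm and grips with 3 to 60 N. Pads are 16 mm wide; open, the fingers measure 119 mm over their backs; the gripper's body (75 mm by 177 mm) begins 78 mm behind the grasp point.
Start: joints at [1.141, 0.245, 1.558, -0, 1.339, -0.174], TCP at [0.164, 0.629, 0.303] pointing down, gripper open.
Joint ranges: [-3.13, 3.13], [-1.02, 2.26], [0.13, 2.54], [-0.95, 4.09], [0.21, 2.88], [-2.74, 2.74]. Speed limits (rad/s): [2.57, 2.57, 3.14, 3.14, 3.14, 3.14].

## Interface

Orientations are given as a rotation vector (axis times angle).
In Python, from plant import r gives the robot as it stands.
- The arm moves only by the tool carry_out, never from a script. Its argument "steps" is a list that holds one entry, the list of rows, each a list of 4 numbers: the shift along the tool's x, y, z normalised to -1 to 1, where 1 is 0.5 m, then the turn about the tool's z normalised to -1 to 1, where 1 is 90 degrees. In form: [[[x, y, z, yaw], ...]]. A call has 1 to 10 rows; each row shifts and turns the commanded pose from where the row before left it, along the tool's axes as they then stand; what a row does not reach is not made up. A row lasts 1/10 s, in which the tool goes at most 50 mm and 8.59 degrees, less where a joint would pass 70% of its speed; a pose out of reach is approached as far as the arm can. A call with a number of a shift or a turn outside -1 to 1 is refused whole. A call with a gripper value outside its range is refused whole. "jaw" is the closure, from -1 (fully open) to 1 (shut), set as the call begins (left out, the last holds). The fingers move at their own pace and stop on an object; the grip force is fixed at half the most. Time passes only in rows, so rows that do not move let the fingers close. It gives the time, the measured TCP pose, the force, the opening and the grip force at its end, in the units of the state.
- r.state(): the state, without advancing time (a new reading comes with each control period).
- r.camera(name): name is "scene" or "top" or "wrist"; returns a dict with "img" (400x640x3 uint8, red, green, blue), "vfov" (degrees; the focal length in pixels is half the picture's height over the tangent of half this angle, whatever the lens; pixels are square), "cx", "cy" (the principal point, pixels), "R" (3x3) and "t" (3): a world point X has camera coordinates R X + t. Camera axes: x right, y down, z forward; pixel columns grow to the right and rows downward; lengths in m; the calibration is good to about 2 mm. A picture is of the moment at which its call begins. There is no depth.
- r.hand_in(): hands the job in; it is judged then, once.
The state is a dict: "time_s": time; "q": joint angles; "qvel": joint speeds; "joint_torque": joint torques, N m; "tcp_pos": TCP position; "ee_rot": TCP orientation; "wrist_force": force on the tool from outside, world axes, zero at the start; "moment": the same for the moment, N m; "gripper_width": finger opening in m; "finger_force": force on a finger pad.
Only numpy, scipy, OpenCV 4.12 (cv2) and the standard library are available. Lean on these libraries where they do the work, as an engineer would, in place of code of your own. Each camera call takes 0.05 s, during which the arm holds its last target. There are 200 camera calls.

## Working session

There is one attempt and no reset: what is moved stays moved. The work goes in short steps, Python scripts to look and compute and a tool call to move; the robot and the scene stay as the last step left them, time stands still between calls to the robot, and variables do not carry over. Pictures are saved under pics/ and viewed, at most 10 in all, crops included, and the job is handed in when it is done.

Besides the shell and the picture viewer there is one more tool, called after ">>>" by a JSON object that holds its "fn" and its "kwargs". carry_out: Moves the arm, as the interface text tells. Scaled input: -1 to 1 covers 0.5 m each way for a shift and 90 degrees each way for a turn. Its arguments: {"type":"object","properties":{"steps":{"type":"array","items":{"type":"array","items":{"type":"array","items":{"type":"number"}}}},"jaw":{"type":"number"}},"required":["steps"]}

```bash
mkdir -p pics; ls
python3 - <<'E'
from plant import r
import cv2,pickle
for n in("scene","top"):
    c=r.camera(n); cv2.imwrite(f"pics/{n}0.png",c["img"][:,:,::-1]); pickle.dump(c,open(f"{n}.pkl","wb")); print(n,c["vfov"],c["cx"],c["cy"],c["R"],c["t"])
s=r.state();print(s["tcp_pos"],s["ee_rot"],s["time_s"])
E
```

```text
pics
scene 57.3311137700575 314.4143768563746 199.4645247449696 [[ 0.40298163  0.91484008 -0.02595049]
 [ 0.47531176 -0.23343458 -0.84828476]
 [-0.78210264  0.3295086  -0.5289041 ]] [-0.35016891 -0.16453197  1.13916158]
top 51.959820894733575 327.7255148831144 197.45969689960432 [[-0.01902708 -0.99975216 -0.01155844]
 [-0.99762031  0.01975022 -0.06605785]
 [ 0.06626976  0.01027405 -0.99774885]] [0.1688787  0.5337929  1.07279858]
[0.16430576 0.62852429 0.30169517] [-4.00631871e-01 -3.11544161e+00  2.51922950e-03] 0.1
```

View pics/top0.png

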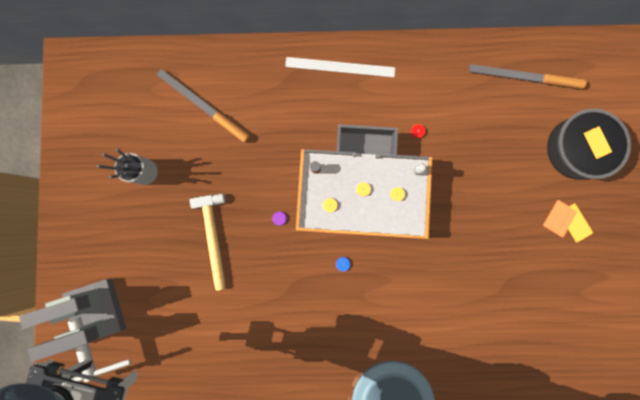

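View pics/scene0.png

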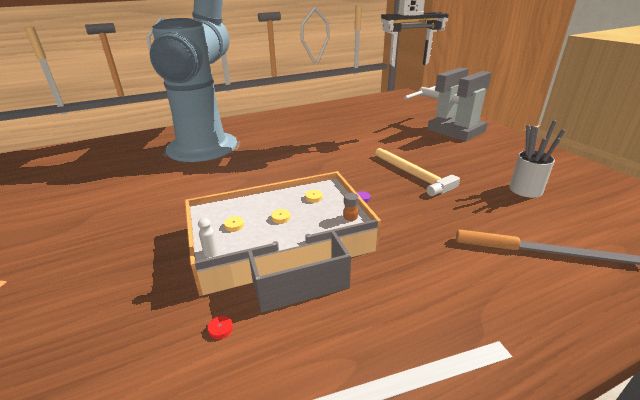

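Top view: the brass blanks are at (330,205), (363,189) and (398,194). The look-alikes are purple (280,218), blue (343,264) and red (418,131), all outside the box. Jar is at (315,167), punch at (421,169), and the gate leads to the slot near (368,155). I'll check this in a close crop and measure.

```bash
cat > h.py <<'E'
import numpy as np,cv2,pickle
def f(c): return 200/np.tan(np.radians(c["vfov"]/2))
def unproj(c,u,v,z):
    d=c["R"].T@np.array([(u-c["cx"])/f(c),(v-c["cy"])/f(c),1]); o=-c["R"].T@c["t"]
    return o+d*(z-o[2])/d[2]
def proj(c,X):
    p=c["R"]@np.array(X)+c["t"]; return c["cx"]+f(c)*p[0]/p[2],c["cy"]+f(c)*p[1]/p[2]
def yellow(c,x0,y0,x1,y1,amin=20):
    hsv=cv2.cvtColor(c["img"],cv2.COLOR_RGB2HSV); m=cv2.inRange(hsv,(22,120,120),(35,255,255))
    k=np.zeros_like(m);k[y0:y1,x0:x1]=m[y0:y1,x0:x1]
    n,_,st,ce=cv2.connectedComponentsWithStats(k)
    return [(ce[i],st[i,4]) for i in range(1,n) if st[i,4]>amin]
E
python3 - <<'E'
from h import *
c=pickle.load(open("top.pkl","rb"))
for ce,a in yellow(c,300,150,432,238): print(ce,a,unproj(c,*ce,.066))
im=cv2.resize(c["img"][115:245,285:445],None,fx=5,fy=4.6153846,interpolation=cv2.INTER_CUBIC)
im=cv2.resize(c["img"][120:242,285:445],None,fx=4.9,fy=4.9,interpolation=cv2.INTER_CUBIC)
cv2.imwrite("pics/crop0.png",im[:,:,::-1])
E
```

```text
[363.28682171 188.93023256] 129 [0.55377969 0.06710934 0.066     ]
[397.18320611 193.67938931] 131 [ 0.53995326 -0.01859464  0.066     ]
[329.91472868 204.59689922] 129 [0.51554544 0.15278272 0.066     ]
```

View pics/crop0.png

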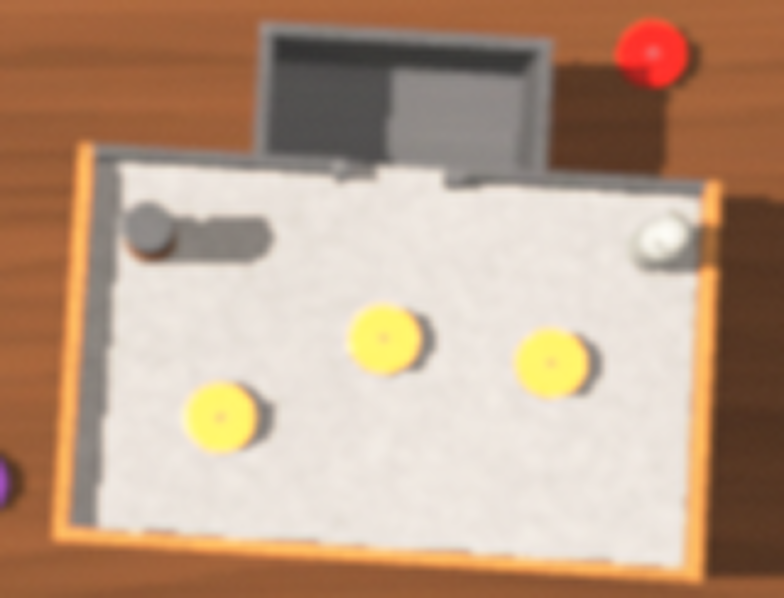

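The crop shows three plain brass discs inside the box, with the gate centred near crop (402,178). Next I'll fit the box pose.

```bash
cat > fit.py <<'E'
from h import *
c=pickle.load(open("top.pkl","rb"))
pc=np.array([(80,143),(722,182),(704,581),(53,541),(262,22),(553,40)])
B=np.array([(70,166),(70,-166),(-136,-166),(-136,166),(140,76),(140,-76)])/1000
W=np.array([unproj(c,(u+.5)/4.9-.5+285,(v+.5)/4.9-.5+120,.07)[:2] for u,v in pc])
bm,wm=B.mean(0),W.mean(0)
U,S,V=np.linalg.svd((B-bm).T@(W-wm)); Rb=V.T@U.T; o=wm-Rb@bm
th=np.arctan2(Rb[1,0],Rb[0,0]); print("th",np.degrees(th),"o",o); print(((W-o)@Rb-B)*1000)
pickle.dump((Rb,o),open("box.pkl","wb"))
for ce,a in yellow(c,300,150,432,238): print("blank box mm",(unproj(c,*ce,.066)[:2]-o)@Rb*1000)
for n,(u,v),z in(("jartop",(151,228),.104),("punchtop",(664,236),.12)): print(n,(unproj(c,u/4.9+285,v/4.9+120,z)[:2]-o)@Rb*1000)
print("gate",(unproj(c,(345+452)/2/4.9+285,176/4.9+120,.07)[:2]-o)@Rb*1000)
from scipy.spatial.transform import Rotation as R
from plant import r
print(R.from_rotvec(r.state()["ee_rot"]).as_matrix().round(3),o,Rb)
E
python3 fit.py
```

```text
th -4.650038819462488 o [0.57554438 0.06328008]
[[ 0.70922929  1.06541161]
 [ 0.29668128 -1.15760884]
 [-0.26929398 -1.3396955 ]
 [-0.66324962  1.20956942]
 [ 0.22175251  0.19140076]
 [-0.29511949  0.03092256]]
blank box mm [-22.0034855    2.05221278]
blank box mm [-28.8364341  -84.49057593]
blank box mm [-67.05737644  84.34395863]
jartop [ 22.68014335 124.4608136 ]
punchtop [  31.78250385 -129.24988004]
gate [62.38751671 -0.63290918]
[[-0.967  0.253 -0.001]
 [ 0.253  0.967 -0.002]
 [ 0.    -0.002 -1.   ]] [0.57554438 0.06328008] [[ 0.99670846  0.08106942]
 [-0.08106942  0.99670846]]
```

```bash
cat > go.py <<'E'
# usage: go.py bx by tipz heading_deg : tool-axis shift (units of .5 m), yaw (units of 90deg), two faces
import sys
from h import *
from scipy.spatial.transform import Rotation as R
from plant import r
Rb,o=pickle.load(open("box.pkl","rb"))
s=r.state(); T=R.from_rotvec(s["ee_rot"]).as_matrix()
print("t",round(s["time_s"],2),"box mm",((s["tcp_pos"][:2]-o)@Rb*1000).round(1),"tipz",round(s["tcp_pos"][2]-.097,4),"q6",round(s["q"][5],2),"w",s["gripper_width"],"F",np.round(s["wrist_force"],1))
yh=np.degrees(np.arctan2(T[1,1],T[0,1])); th=np.degrees(np.arctan2(Rb[1,0],Rb[0,0])); print("heading now (front=-x tool)",round(yh-90-th,2))
if len(sys.argv)>4:
    bx,by,z,hd=map(float,sys.argv[1:5])
    w=np.r_[o+Rb@np.array([bx,by])/1000,z+.097]
    print("shift now-axes",(T.T@(w-s["tcp_pos"])/.5).round(4))
    dy=-(hd-(yh-90-th)); print("yaw",round(dy/90,4))
E
python3 go.py -67 2 .15 0
```

```text
t 0.1 box mm [-455.7  530. ] tipz 0.2047 q6 -0.17 w 0.09424925261731644 F [-0.   0.2 -0.4]
heading now (front=-x tool) -10.01
shift now-axes [-0.9491 -0.9048  0.1106]
yaw -0.1112
```

>>> {"fn": "carry_out", "kwargs": {"steps": [[[-0.03,-0.03,0,0],[-0.06,-0.057,0,0],[-0.06,-0.057,0,0],[-0.06,-0.057,0,0],[-0.06,-0.057,0,0],[-0.06,-0.057,0,0],[-0.06,-0.057,0,0],[-0.06,-0.057,0,0],[-0.06,-0.057,0,0],[-0.06,-0.057,0,0]]], "jaw": 0.745}}

```text
time_s: 1.1
tcp_pos: [0.3718, 0.2925, 0.3024]
ee_rot: [-0.4, -3.116, 0.0]
wrist_force: [-0.5, 0.5, 0.4]
gripper_width: 0.0171
finger_force: 0.0
```

>>> {"fn": "carry_out", "kwargs": {"steps": [[[-0.06,-0.057,0.01,0],[-0.06,-0.057,0.01,0],[-0.06,-0.057,0.01,0],[-0.06,-0.057,0.01,0],[-0.06,-0.057,0.01,0],[-0.05,-0.048,0.02,0],[-0.03,-0.03,0.02,0],[0,0,0.02,-0.056],[0,0,0,-0.055],[0,0,0,0]]]}}

```text
time_s: 2.1
tcp_pos: [0.509, 0.0702, 0.2468]
ee_rot: [-0.129, -3.137, -0.0]
wrist_force: [0.7, -0.3, 0.8]
gripper_width: 0.012
finger_force: 0.0
```

```bash
python3 go.py -67 2 .060 0
python3 - <<'E'
from plant import r
import cv2
from h import *
Rb,o=pickle.load(open("box.pkl","rb"))
c=r.camera("wrist"); cv2.imwrite("pics/w1.png",c["img"][:,:,::-1])
for p in [(67,24,.07),(67,-24,.07),(67,0,.056),(-130,160,.056)]: print(p,proj(c,np.r_[o+Rb@np.array(p[:2])/1000,p[2]]))
for ce,a in yellow(c,0,0,640,400,200): print(ce,a,(unproj(c,*ce,.066)[:2]-o)@Rb*1000)
E
```

```text
t 2.1 box mm [-66.8   1.5] tipz 0.1498 q6 -1.57 w 0.011965762300567272 F [ 0.7 -0.3  0.8]
heading now (front=-x tool) -0.06
shift now-axes [0.     0.001  0.1797]
yaw -0.0006
(67, 24, 0.07) (np.float64(342.8812027199347), np.float64(325.71747011092475))
(67, -24, 0.07) (np.float64(298.1062606075314), np.float64(325.7996850923568))
(67, 0, 0.056) (np.float64(320.51860236321346), np.float64(316.94728574430053))
(-130, 160, 0.056) (np.float64(493.2983336095532), np.float64(137.00643124510884))
```

View pics/w1.png

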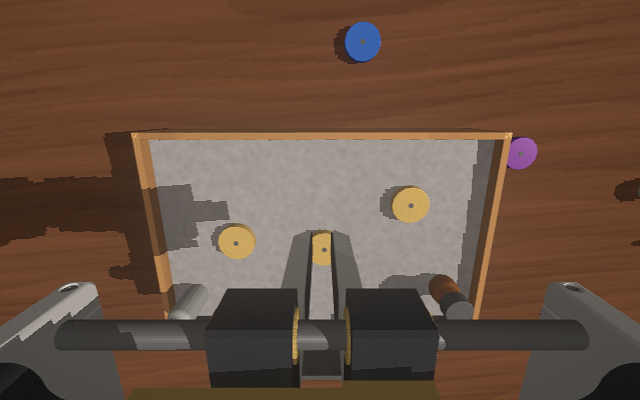

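The wrist view shows blank A at (324,248), straight between the fingertips and in line with the gate. The others are at (236,243) and (410,204). Lowering behind A and pushing.

>>> {"fn": "carry_out", "kwargs": {"steps": [[[0,0.001,0.04,0],[0,0,0.04,0],[0,0,0.04,0],[0,0,0.03,0],[0,0,0.02,0],[0,0,0.009,0],[0,0,0,0]]]}}

```text
time_s: 2.85
tcp_pos: [0.5094, 0.071, 0.158]
ee_rot: [-0.128, -3.139, -0.0]
wrist_force: [-0.3, 0.5, 0.9]
gripper_width: 0.0118
finger_force: 0.0
```

>>> {"fn": "carry_out", "kwargs": {"steps": [[[-0.015,0,0,0],[-0.02,0,0,0],[-0.02,0,0,0],[-0.02,0,0,0],[-0.02,-0.001,0,0],[-0.02,-0.001,0,0],[-0.02,-0.001,0,0],[-0.02,-0.001,0,0],[-0.02,0,0,0],[-0.015,0,0,0]]]}}

```text
time_s: 3.85
tcp_pos: [0.6049, 0.061, 0.1581]
ee_rot: [0.128, 3.139, -0.0]
wrist_force: [-1.0, -0.2, 0.5]
gripper_width: 0.0117
finger_force: 0.6
```

```bash
python3 go.py 58 0 .060 0
python3 - <<'E'
from plant import r
import cv2
from h import *
ims=[]
for n in("wrist","scene"):
    c=r.camera(n); pickle.dump(c,open(f"{n}.pkl","wb")); ims.append(c["img"])
cv2.imwrite("pics/w2.png",cv2.resize(np.vstack([ims[0][:,:],ims[1]]),(480,600))[:,:,::-1])
E
```

```text
t 3.85 box mm [29.4  0.1] tipz 0.0611 q6 -1.57 w 0.011691101723882463 F [-1.  -0.2  0.5]
heading now (front=-x tool) -0.02
shift now-axes [-0.0572 -0.0003  0.0022]
yaw -0.0003
```

View pics/w2.png

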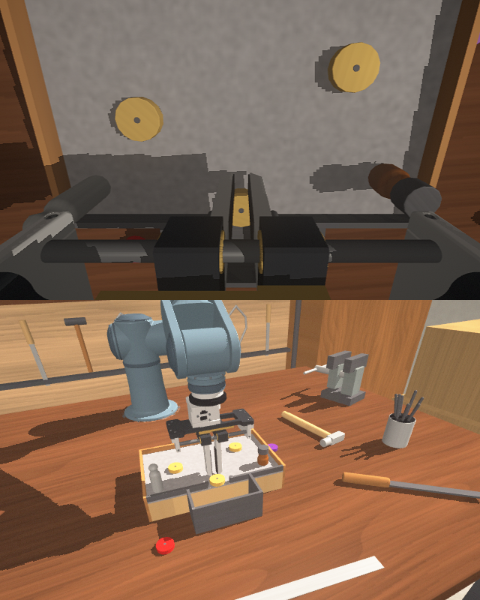

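Blank A is in the cradle at the gate mouth (scene crop ~(217,479)). Pushing it through.

>>> {"fn": "carry_out", "kwargs": {"steps": [[[-0.015,0,0,0],[-0.015,0,0,0],[-0.015,0,0,0],[-0.012,0,0,0],[-0.006,0,0,0],[0,0,0,0],[0,0,0,0]]]}}

```text
time_s: 4.65
tcp_pos: [0.6353, 0.0587, 0.158]
ee_rot: [-0.128, -3.139, 0.0]
wrist_force: [0.5, -0.2, -1.2]
gripper_width: 0.0122
finger_force: 0.0
```

>>> {"fn": "carry_out", "kwargs": {"steps": [[[0.03,0,0,0],[0.04,0,0,0],[0.04,0,-0.03,0],[0.04,0,-0.06,0],[0,0,-0.07,0],[0,0,0,0]]]}}

```text
time_s: 5.25
tcp_pos: [0.5624, 0.0648, 0.2436]
ee_rot: [0.127, 3.129, -0.001]
wrist_force: [0.1, -1.1, 0.9]
gripper_width: 0.0118
finger_force: 0.0
```

```bash
python3 - <<'E'
from plant import r
import cv2
from h import *
Rb,o=pickle.load(open("box.pkl","rb"))
ims=[]
for n in("wrist","scene"):
    c=r.camera(n); pickle.dump(c,open(f"{n}.pkl","wb")); ims.append(c["img"])
    hsv=cv2.cvtColor(c["img"],cv2.COLOR_RGB2HSV); m=cv2.inRange(hsv,(17,100,90),(35,255,255))
    k,_,st,ce=cv2.connectedComponentsWithStats(m)
    for i in range(1,k):
        if st[i,4]>60: print(n,ce[i].round(),st[i,4],((unproj(c,*ce[i],.066)[:2]-o)@Rb*1000).round(1))
cv2.imwrite("pics/w3.png",np.hstack([cv2.resize(ims[0],(400,250)),cv2.resize(ims[1][160:320,160:416],(400,250))])[:,:,::-1])
E
python3 go.py -90 110 .15 -51
```

```text
wrist [418. 146.] 1288 [-68.1  85.2]
wrist [232. 188.] 1188 [-29.9 -82.7]
wrist [321. 285.] 365 [74.1 -0.3]
wrist [295. 337.] 259 [139.3 -29.3]
wrist [348. 348.] 85 [154.8  30. ]
scene [615.  35.] 706 [-1195.4  2480.8]
scene [275. 113.] 214 [-596.1  137.4]
scene [407. 164.] 112 [-114.2  335.9]
scene [313. 196.] 180 [-59.6  83.7]
scene [188. 213.] 87 [ -88. -161.]
scene [234. 224.] 238 [-20.7 -83.8]
scene [320. 252.] 244 [110.   37.8]
scene [238. 274.] 215 [114.3 -96.7]
t 5.35 box mm [-14.8   0.3] tipz 0.142 q6 -1.58 w 0.012042387782993796 F [0.6 0.9 0.4]
heading now (front=-x tool) -0.01
shift now-axes [ 0.1503  0.2194 -0.0163]
yaw 0.5666
```

View pics/w3.png

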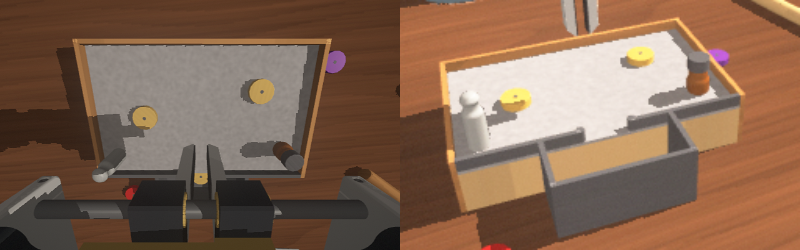

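>>> {"fn": "carry_out", "kwargs": {"steps": [[[0.04,0.06,0,0],[0.0405,0.06,0,0],[0.0405,0.06,0,0],[0.04,0.059,0,0],[0,0,0,0.09],[0,0,0,0.09],[0,0,0,0.09],[0,0,0,0.09],[0,0,0,0.09],[0,0,0,0.09]]]}}

```text
time_s: 6.35
tcp_pos: [0.4893, 0.1902, 0.2361]
ee_rot: [-1.415, -2.802, 0.003]
wrist_force: [-0.8, 1.0, 1.3]
gripper_width: 0.0119
finger_force: 0.0
```

>>> {"fn": "carry_out", "kwargs": {"steps": [[[0,0,0,0.032],[0,0,0.03,0],[0,0,0.04,0],[0,0,0.02,0],[0,0,0,0]]]}}

```text
time_s: 6.85
tcp_pos: [0.4884, 0.1901, 0.19]
ee_rot: [-1.475, -2.768, 0.006]
wrist_force: [-1.3, -0.2, -0.8]
gripper_width: 0.0122
finger_force: 0.0
```

```bash
python3 go.py -95.5 120 .060 -51.5
python3 - <<'E'
from h import *
Rb,o=pickle.load(open("box.pkl","rb"))
from plant import r
c=pickle.load(open("wrist.pkl","rb")); print("A on slot bottom?",(unproj(c,321,285,.016)[:2]-o)@Rb*1000)
c=r.camera("top"); pickle.dump(c,open("top2.pkl","wb"))
for ce,a in yellow(c,300,115,432,238,10): print(ce,a,(unproj(c,*ce,.016)[:2]-o)@Rb*1000,(unproj(c,*ce,.066)[:2]-o)@Rb*1000)
E
```

```text
t 6.85 box mm [-97.1 119.3] tipz 0.093 q6 -0.44 w 0.012150798224109501 F [-1.3 -0.2 -0.8]
heading now (front=-x tool) -51.46
shift now-axes [-0.0011  0.0037  0.0659]
yaw 0.0004
A on slot bottom? [107.29909638  -0.42410941]
[365.90833333 144.20833333] 120 [103.3574714   -1.66109996] [93.24823425  1.83772352]
[397.26153846 193.73076923] 130 [-24.71190093 -92.34816404] [-28.95498948 -84.69546845]
```

Blank A lies in the slot (about box (104,-1)). Now B.

>>> {"fn": "carry_out", "kwargs": {"steps": [[[0,0.004,0.03,0],[0,0,0.025,0],[0,0,0.011,0],[0,0,0,0]]]}}

```text
time_s: 7.3
tcp_pos: [0.491, 0.1914, 0.1588]
ee_rot: [-1.477, -2.77, 0.002]
wrist_force: [0.8, -0.6, 0.3]
gripper_width: 0.012
finger_force: 0.0
```

>>> {"fn": "carry_out", "kwargs": {"steps": [[[-0.015,0,0,0],[-0.015,0,0,0],[-0.02,0,0,0],[-0.02,0,0,0],[-0.02,0,0,0],[-0.02,0,0,0],[-0.02,0,0,0],[-0.02,0,0,0],[-0.02,0,0,0],[-0.02,0,0,0]]]}}

```text
time_s: 8.3
tcp_pos: [0.5451, 0.1119, 0.1602]
ee_rot: [-1.478, -2.772, -0.0]
wrist_force: [-0.7, 1.0, 0.3]
gripper_width: 0.0117
finger_force: 0.5
```

>>> {"fn": "carry_out", "kwargs": {"steps": [[[-0.02,0,0,0],[-0.02,0,0,0],[-0.015,0,0,0],[-0.01,0,0,0],[0,0,0,0],[0.03,0,0,0],[0.03,0,-0.03,0],[0.03,0,-0.05,0],[0,0,-0.06,0],[0,0,0,0]]]}}

```text
time_s: 9.3
tcp_pos: [0.5389, 0.1245, 0.2344]
ee_rot: [1.473, 2.767, 0.006]
wrist_force: [1.4, -0.1, 0.3]
gripper_width: 0.0118
finger_force: 0.0
```

```bash
cat > see.py <<'E'
from h import *
from plant import r
Rb,o=pickle.load(open("box.pkl","rb"))
for n in("wrist","top"):
    c=r.camera(n); pickle.dump(c,open(f"{n}.pkl","wb"))
    hsv=cv2.cvtColor(c["img"],cv2.COLOR_RGB2HSV); m=cv2.inRange(hsv,(17,100,90),(35,255,255))
    k,_,st,ce=cv2.connectedComponentsWithStats(m)
    for i in range(1,k):
        p=(unproj(c,*ce[i],.066)[:2]-o)@Rb*1000
        if st[i,4]>50 and abs(p[1])<150 and -125<p[0]<130: print(n,ce[i].round(),st[i,2:],p.round(1))
E
python3 see.py; python3 go.py -45 0 .06 0
```

```text
wrist [321. 276.] [ 23  36 694] [2.  3.2]
wrist [295. 336.] [  8  58 306] [ 25.5 -70. ]
wrist [348. 339.] [  6  54 174] [ 71.8 -38.3]
wrist [312. 390.] [ 312   20 3088] [  85.5 -117.4]
top [366. 144.] [ 15  15 174] [92.9  2.5]
top [397. 194.] [ 15  13 151] [-29.4 -83.6]
t 9.4 box mm [-43.1  57.2] tipz 0.1333 q6 -0.57 w 0.012354853436293637 F [-0.  -0.3 -0.9]
heading now (front=-x tool) -51.44
shift now-axes [-0.087  -0.0744  0.1465]
yaw -0.5715
```

>>> {"fn": "carry_out", "kwargs": {"steps": [[[-0.044,-0.035,0,0],[-0.043,-0.0345,0,-0.08],[0,0,0,-0.09],[0,0,0,-0.09],[0,0,0,-0.09],[0,0,0,-0.09],[0,0,0,-0.09],[0,0,0.03,-0.0415],[0,0,0.03,0],[0,0,0,0]]]}}

```text
time_s: 10.4
tcp_pos: [0.5308, 0.0678, 0.1961]
ee_rot: [-0.131, -3.131, -0.001]
wrist_force: [-0.2, 0.7, -0.7]
gripper_width: 0.0119
finger_force: 0.0
```

```bash
python3 see.py; python3 go.py -43 1.5 .06 0;python3 - <<'E'
from h import *
c=pickle.load(open("wrist.pkl","rb")); cv2.imwrite("pics/w4.png",c["img"][:,:,::-1])
E
```

```text
wrist [217. 245.] [  45   44 1423] [-29.7 -83.3]
wrist [321. 276.] [ 23  42 829] [-0.7  0.2]
wrist [295. 336.] [  7  54 259] [ 58.6 -23.5]
wrist [349. 348.] [ 4 32 81] [71.7 24.7]
top [366. 144.] [ 15  15 174] [92.8  2.3]
t 10.5 box mm [-43.4   0.8] tipz 0.1019 q6 -1.57 w 0.012032884130631728 F [0.  0.8 0. ]
heading now (front=-x tool) -0.12
shift now-axes [-0.001   0.0014  0.0838]
yaw -0.0013
```

View pics/w4.png

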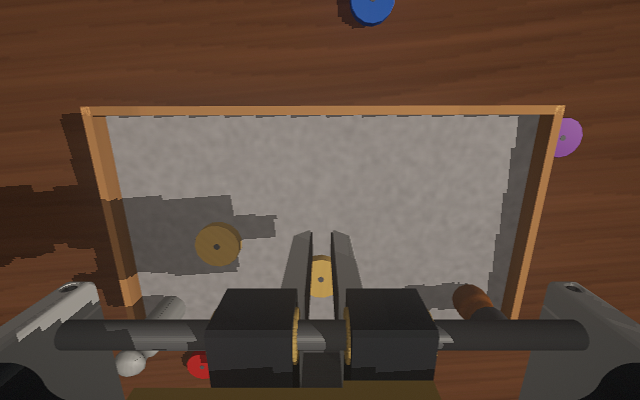

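B's centre hole at (321,279) sits in the middle of the finger gap. Lowering behind it and pushing it through.

>>> {"fn": "carry_out", "kwargs": {"steps": [[[0,-0.001,0.04,0],[0,0,0.03,0],[0,0,0.013,0],[0,0,0,0],[-0.01,0,0,0],[-0.015,0,0,0],[-0.02,0,0,0],[-0.02,0,0,0],[-0.02,0,0,0],[-0.02,0,0,0]]]}}

```text
time_s: 11.5
tcp_pos: [0.5864, 0.0626, 0.1588]
ee_rot: [0.129, 3.139, -0.0]
wrist_force: [-0.8, -0.7, 1.1]
gripper_width: 0.0119
finger_force: 0.5
```

>>> {"fn": "carry_out", "kwargs": {"steps": [[[-0.02,0,0,0],[-0.02,0,0,0],[-0.02,0,0,0],[-0.02,0,0,0],[-0.015,0,0,0],[-0.009,0,0,0],[0,0,0,0],[0,0,0,0]]]}}

```text
time_s: 12.3
tcp_pos: [0.637, 0.0585, 0.1585]
ee_rot: [-0.129, -3.139, -0.0]
wrist_force: [0.1, -0.1, -0.4]
gripper_width: 0.012
finger_force: 0.0
```

>>> {"fn": "carry_out", "kwargs": {"steps": [[[0.03,0,0,0],[0.04,0,0,0],[0.04,0,-0.03,0],[0.04,0,-0.06,0],[0,0,-0.07,0],[0,0,0,0]]]}}

```text
time_s: 12.9
tcp_pos: [0.5642, 0.0646, 0.2442]
ee_rot: [0.128, 3.129, -0.001]
wrist_force: [0.4, 0.4, 0.4]
gripper_width: 0.0119
finger_force: 0.0
```

```bash
python3 see.py; python3 go.py -46.3 -125.3 .14 -112;python3 - <<'E'
from plant import r
from h import *
a=pickle.load(open("top.pkl","rb"))["img"][115:245,285:445]
b=r.camera("scene")["img"][160:320,160:416]
cv2.imwrite("pics/w5.png",np.hstack([cv2.resize(a,(400,325)),cv2.resize(b,(400,325))])[:,:,::-1])
E
```

```text
wrist [232. 186.] [  40   39 1194] [-29.8 -82.7]
wrist [321. 284.] [ 23  19 360] [74.8 -0.3]
top [397. 195.] [ 12  10 100] [-33.4 -83.1]
t 13.0 box mm [-13.1   0.3] tipz 0.1425 q6 -1.57 w 0.012046585023086151 F [-0.2 -0.2 -0.9]
heading now (front=-x tool) -0.06
shift now-axes [ 0.0662 -0.2513  0.0049]
yaw 1.2438
```

View pics/w5.png

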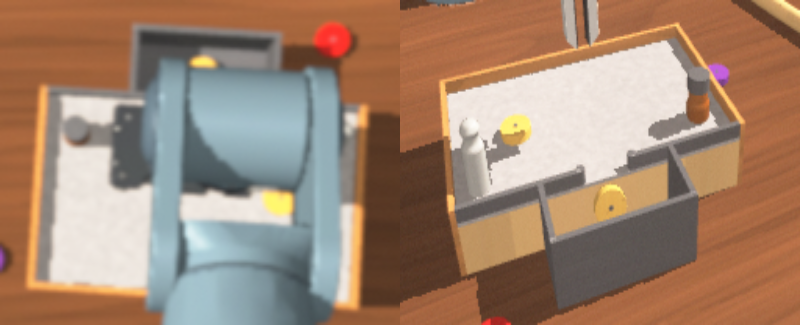

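B has dropped into the slot too: it stands on edge against the wall at crop (610,203), below floor level. The jar and punch haven't moved. Now C.

>>> {"fn": "carry_out", "kwargs": {"steps": [[[0.013,-0.05,0,0],[0.0135,-0.05,0,0],[0.0135,-0.05,0,0],[0.0135,-0.05,0,0],[0.0135,-0.0505,0,0],[0,0,0,0.089],[0,0,0,0.089],[0,0,0,0.089],[0,0,0,0.089],[0,0,0,0.089]]]}}

```text
time_s: 14.05
tcp_pos: [0.5179, -0.0573, 0.2366]
ee_rot: [-1.203, -2.898, 0.0]
wrist_force: [0.1, -0.2, 0.5]
gripper_width: 0.0118
finger_force: 0.0
```

>>> {"fn": "carry_out", "kwargs": {"steps": [[[0,0,0,0.089],[0,0,0,0.089],[0,0,0,0.089],[0,0,0,0.089],[0,0,0,0.089],[0,0,0,0.089],[0,0,0,0.089],[0,0,0,0.09],[0,0,0,0.091],[0,0,0,0]]]}}

```text
time_s: 15.05
tcp_pos: [0.518, -0.0573, 0.2368]
ee_rot: [-2.678, -1.638, 0.003]
wrist_force: [-0.5, -0.2, -0.3]
gripper_width: 0.0117
finger_force: 0.0
```

```bash
python3 see.py; python3 go.py -46.8 -125.1 .06 -112.5
```

```text
wrist [421.  14.] [  46   36 1210] [ 81.  -10.2]
wrist [325. 157.] [  41   41 1279] [-28.2 -83.1]
top [365. 146.] [ 16  18 216] [88.8  2.8]
top [397. 194.] [ 15  13 155] [-29.3 -85. ]
t 15.15 box mm [ -47.3 -124.9] tipz 0.1403 q6 0.14 w 0.01199525890826639 F [-0.9 -0.7  0.3]
heading now (front=-x tool) -112.3
shift now-axes [1.000e-04 1.500e-03 1.607e-01]
yaw 0.0022
```

>>> {"fn": "carry_out", "kwargs": {"steps": [[[0,0.001,0.04,0.002],[0,0,0.04,0],[0,0,0.04,0],[0,0,0.03,0],[0,0,0.01,0],[0,0,0,0],[0.01,0,0,0],[0.015,0,0,0],[0.02,0,0,0],[0.02,0,0,0]]]}}

```text
time_s: 16.15
tcp_pos: [0.5349, -0.0282, 0.1594]
ee_rot: [2.682, 1.634, 0.001]
wrist_force: [-0.1, -0.4, 1.1]
gripper_width: 0.0119
finger_force: 0.6
```

>>> {"fn": "carry_out", "kwargs": {"steps": [[[0.02,0,0,0],[0.02,0,0,0],[0.02,0,0,0],[0.02,0,0,0],[0.02,0,0,0],[0.02,0,0,0],[0.02,0,0,0],[0.01,0,0,0],[0.005,0,0,0],[0,0,0,0]]]}}

```text
time_s: 17.15
tcp_pos: [0.5697, 0.0404, 0.1585]
ee_rot: [-2.683, -1.635, -0.0]
wrist_force: [0.2, -0.2, -0.1]
gripper_width: 0.012
finger_force: 0.0
```

>>> {"fn": "carry_out", "kwargs": {"steps": [[[-0.03,0,0,0],[-0.03,0,-0.03,0],[-0.03,0,-0.06,0],[0,0,-0.06,0],[0,0,0,0]]]}}

```text
time_s: 17.65
tcp_pos: [0.5506, -0.0017, 0.2382]
ee_rot: [2.679, 1.629, 0.01]
wrist_force: [0.6, -0.8, -0.2]
gripper_width: 0.0119
finger_force: 0.0
```

```bash
python3 see.py; python3 go.py -40 0 .135 0
```

```text
wrist [405.  87.] [  48   47 1425] [84.7  1.8]
wrist [317. 127.] [  42   43 1357] [5.4 0.6]
top [365. 146.] [ 16  18 218] [88.8  2.7]
top [365. 179.] [ 15  14 154] [ 4.6 -1.3]
t 17.75 box mm [-21.5 -66. ] tipz 0.1368 q6 0.27 w 0.012215986817053898 F [ 0.3  0.1 -1. ]
heading now (front=-x tool) -112.71
shift now-axes [ 0.1075 -0.085   0.0036]
yaw -1.2523
```

>>> {"fn": "carry_out", "kwargs": {"steps": [[[0.036,-0.028,0,0],[0.036,-0.029,0,0],[0.0355,-0.028,0,0],[0,0,0,-0.09],[0,0,0,-0.09],[0,0,0,-0.09],[0,0,0,-0.09],[0,0,0,-0.09],[0,0,0,-0.09],[0,0,0,-0.09]]]}}

```text
time_s: 18.75
tcp_pos: [0.5347, 0.0672, 0.2313]
ee_rot: [-1.575, -2.714, 0.003]
wrist_force: [-0.5, 0.3, -0.2]
gripper_width: 0.0118
finger_force: 0.0
```

>>> {"fn": "carry_out", "kwargs": {"steps": [[[0,0,0,-0.09],[0,0,0,-0.09],[0,0,0,-0.09],[0,0,0,-0.09],[0,0,0,-0.09],[0,0,0,-0.09],[0,0,0,-0.082],[0,0,0.03,0],[0,0,0.03,0],[0,0,0,0]]]}}

```text
time_s: 19.75
tcp_pos: [0.5336, 0.0674, 0.1992]
ee_rot: [-0.129, -3.131, -0.001]
wrist_force: [0.3, 0.2, -0.8]
gripper_width: 0.0117
finger_force: 0.0
```

```bash
python3 see.py; python3 go.py -40 0 .06 0
```

```text
wrist [321. 276.] [ 23  42 812] [3.3 0.1]
wrist [295. 335.] [  8  57 262] [ 63.  -23.7]
wrist [349. 347.] [ 4 32 66] [77.  24.9]
top [365. 146.] [ 16  18 216] [89.   2.8]
t 19.85 box mm [-40.6   0.8] tipz 0.1051 q6 -1.57 w 0.011863946667954641 F [ 0.5 -0.7 -0.1]
heading now (front=-x tool) -0.03
shift now-axes [-0.0014 -0.0015  0.0902]
yaw -0.0004
```

Aligned behind C. Push 101 mm in total.

>>> {"fn": "carry_out", "kwargs": {"steps": [[[0,-0.001,0.04,0],[0,0,0.04,0],[0,0,0.01,0],[0,0,0,0],[-0.01,0,0,0],[-0.015,0,0,0],[-0.02,0,0,0],[-0.02,0,0,0],[-0.02,0,0,0],[-0.02,0,0,0]]]}}

```text
time_s: 20.85
tcp_pos: [0.5892, 0.0625, 0.1588]
ee_rot: [0.127, 3.139, 0.0]
wrist_force: [-1.1, 0.5, 0.4]
gripper_width: 0.0121
finger_force: 0.7
```

>>> {"fn": "carry_out", "kwargs": {"steps": [[[-0.02,0,0,0],[-0.02,0,0,0],[-0.02,0,0,0],[-0.015,0,0,0],[-0.014,0,0,0],[-0.009,0,0,0],[0,0,0,0],[0,0,0,0]]]}}

```text
time_s: 21.65
tcp_pos: [0.6369, 0.0586, 0.1585]
ee_rot: [-0.127, -3.139, -0.0]
wrist_force: [0.2, 0.0, -0.0]
gripper_width: 0.0117
finger_force: 0.0
```

>>> {"fn": "carry_out", "kwargs": {"steps": [[[0.03,0,0,0],[0.04,0,0,0],[0.04,0,-0.03,0],[0.06,0,-0.06,0],[0.08,0,-0.07,0],[0.06,0,0,0],[0.03,0,0,0],[0,0,0,0]]]}}

```text
time_s: 22.45
tcp_pos: [0.4683, 0.0725, 0.2366]
ee_rot: [0.126, 3.139, 0.0]
wrist_force: [0.9, 0.6, -0.0]
gripper_width: 0.0118
finger_force: 0.0
```

```bash
python3 see.py; python3 go.py;python3 - <<'E'
from plant import r
from h import *
a=pickle.load(open("top.pkl","rb"))["img"][115:245,285:445]
b=r.camera("scene")["img"][160:320,160:416]
cv2.imwrite("pics/w6.png",np.hstack([cv2.resize(a,(400,325)),cv2.resize(b,(400,325))])[:,:,::-1])
E
```

```text
wrist [295. 335.] [  8  58 283] [ 33.5 -27.8]
wrist [348. 337.] [  7  58 233] [35.3 27.9]
wrist [321. 365.] [ 29  21 512] [73.5 -0.3]
wrist [301. 392.] [ 312   19 4297] [112.2 -23. ]
top [366. 143.] [ 17  24 310] [97.2  2.8]
t 22.55 box mm [-105.8    0.2] tipz 0.1398 q6 -1.58 w 0.011514249046122652 F [ 0.2  0.7 -0.1]
heading now (front=-x tool) 0.03
```

View pics/w6.png

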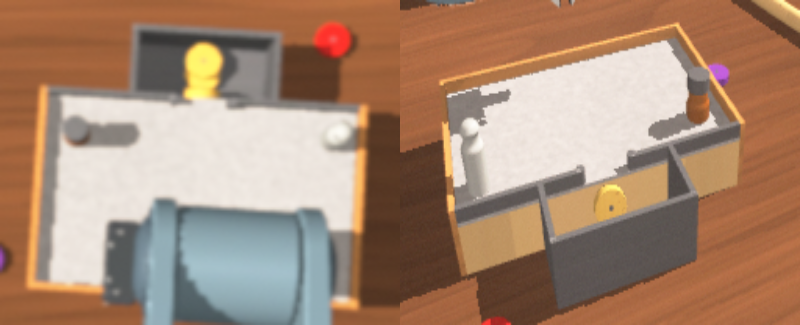

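The floor is empty: the blanks are all in the slot (top crop ~(204,70)). The punch, jar and hammer are where they were. Handing in.

```bash
python3 -c "
from plant import r
print(r.hand_in())"
```

```text
the job is handed in; nothing more can be done
None
```

I pushed the three brass blanks one at a time through the gate into the catch slot, left the punch and jar standing and kept clear of the hammer, and handed the job in at about 22.6 s.

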